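# Park the sprung clamp jaw on its catch pin

### The arm

A 6-joint arm with a two-finger parallel gripper is mounted at the origin on a cart in front of the work surface, level with it; the furniture and walls round the work are solid. World frame = base frame: x ahead of the robot, y to its left, z up, the work surface at z = 0. Lengths are in m, angles in rad, forces in N, time in s.
With the tool pointing down it reaches from about 0.25 to 0.725 m from the base axis. Payload 4 kg.
Tool frame: the origin (TCP) lies on the centre line of the jaws, within the pads' length; the fingertips stand 11 mm ahead of it and the grasp point (between the pads) lies 8 mm behind it; z points along the fingers, x is the direction in which the jaws open and shut, and the axes are right-handed (so a half turn about z gives the same grasp; the last joint's range is limited). The gripper opens to 85 mm and grips with 20 to 120 N. Pads are 22 mm wide; open, the fingers measure 114 mm over their backs; the gripper's body (76 mm by 85 mm) begins 54 mm behind the grasp point. The pads swing forward as they close: fully open they stand 13 mm farther back than shut.
Start: joints at [-1.314, 0.241, 0.005, 1.335, 0, 1.571], TCP at [0.127, -0.484, 0.206] pointing down, gripper open.
Joint ranges: [-2.72, 2.72], [-1.05, 1.87], [-1.09, 1.28], [-1.99, 2.15], [-1.42, 1.44], [-3.14, 3.14]. Speed limits (rad/s): [2.79, 2.79, 3.14, 3.14, 3.14, 3.14].

### API

Orientations are given as a unit quaternion [x, y, z, w].
In Python, from workcell import bot, viewer, order gives the robot as it stands. The module is installed in compiled form; this text tells all that it offers.
- The arm moves only by the tool send_rows, never from a script. Its argument "increments" is a list that holds one entry, the list of rows, each a list of 4 numbers: the shift along the tool's x, y, z in m, then the turn about the tool's z in degrees. A call has exactly 8 rows; each row shifts and turns the pose as measured when the row begins, along the tool's axes as they then stand; what a row does not reach is not made up. A row lasts 1/10 s, in which the tool goes at most 50 mm and 8.59 degrees, less where a joint would pass 70% of its speed; a pose out of reach is approached as far as the arm can. A call is refused whole if a number of a shift passes 0.05 or a number of a turn 8.59, either way. A call with a gripper value outside its range is refused whole. "hand" is the closure, from -1 (fully open) to 1 (shut), so that 0 is half open, set as the call begins (left out, the last holds). The fingers move at their own pace and stop on an object; the grip force is fixed at half the most. Time passes only in rows, so rows that do not move let the fingers close, or fill a call up. It gives the time, the measured TCP pose, the force and the opening at its end, in the units of the state.
- bot.get_obs(): the state, without advancing time (a new reading comes with each control period).
- viewer.camera(name): name is "scene" or "top" or "wrist"; returns a dict with "image" (420x560x3 uint8, red, green, blue), "range_z" (420x560 float32, m along the optical axis (not along the pixel's ray), 0 where there is no reading), "camera_matrix" (3x3 intrinsics, pixels), "eye" and "rotation" of the camera in the world. Camera axes: x right, y down, z forward; pixel columns grow to the right and rows downward; lengths in m; the calibration is good to about 2 mm. The wrist camera is an equidistant fisheye: a pixel r from the principal point sees the ray r / f radians off the axis. A picture is of the moment at which its call begins.
- order.job_done(): hands the job in, once; it reports no verdict.
The state is a dict: "clock": time; "joint_pos": joint angles; "joint_vel": joint speeds; "tau": joint torques, N m; "eef_pos": TCP position; "tool_rot": TCP orientation; "ft_force": force on the tool from outside, world axes, zero at the start; "ft_torque": the same for the moment, N m; "grip_width": finger opening in m.
Only numpy, scipy, OpenCV 4.12 (cv2) and the standard library are available. Lean on these libraries where they do the work, as an engineer would, in place of code of your own. Each camera call takes 0.05 s, during which the arm holds its last target.

### The job

One of the two spring clamps for lead strip is still shut; the other is already parked half open. Open the shut one for loading: push its jaw block back with the fingertips until its catch pin drops, then let go, so that the jaw springs back against the pin and stays parked half open. Do not ram it hard into its end stop. Only push, grasp nothing, and leave the pins, the other clamp and the tools lying around alone.

Things in the scene. Friction and masses are not known exactly. Their poses are not given: they have to be found in the camera images.
- clamp_a: The shut spring clamp: base plate 178 x 124 x 8 mm fixed to the bench, steel jaw block sliding under a bridge. Origin: underside, below the middle of the jaw's front face when shut. +x: the way the jaw is pushed open (away from the robot). Base x -28..150, y +-62 mm. Fixed lip in front of the shut jaw: x -12..0, y +-50, top 19 mm up. Side cheeks x 2..146, 97 mm apart, top 46 mm. Bridge x 73..99, top 61 mm.
- clamp_b: The already parked, otherwise identical, spring clamp: base plate 178 x 124 x 8 mm fixed to the bench, steel jaw block sliding under a bridge. Origin: underside, below the middle of the jaw's front face when shut. +x: the way the jaw is pushed open (away from the robot). Base x -28..150, y +-62 mm. Fixed lip in front of the shut jaw: x -12..0, y +-50, top 19 mm up. Side cheeks x 2..146, 97 mm apart, top 46 mm. Bridge x 73..99, top 61 mm.
- clamp_a_pin_head (a point): Top of the shut clamp's brass catch pin, above the bridge 86 mm along the clamp's +x; head 14 mm across, top 78 mm above the bench when up, 68 mm when dropped. Do not touch.
- clamp_b_pin_head (a point): Top of the parked clamp's brass catch pin, above the bridge 86 mm along the clamp's +x; head 14 mm across, top 78 mm above the bench when up, 68 mm when dropped. Do not touch.
- clamp_a_face (a point): Point on the upright front face of the shut clamp's jaw block, mid width, 40 mm above the bench; moves with the jaw. The flat face is 92 mm wide, 9 to 51 mm above the bench; push it along its own +x with the fingertips above the 19 mm lip. The block is 95 mm long, with a 14 mm wide pin slot in its top from 30 to 60 mm behind the face.
- clamp_a_jaw (a joint): Travel of the shut clamp's jaw in m: 0 shut, 0.050 at its end stop, grows as it is pushed back. A spring pushes it shut with 5 N at 0, 8 N at 0.030, 10 N at 0.050. Once past 0.030 the pin drops; on release the jaw comes back and stops on the pin at 0.030.
- clamp_a_pin (a joint): Drop of the shut clamp's catch pin in m: 0 up, standing on the jaw block; 0.010 dropped into the jaw's slot. It drops by itself (a light spring) when the jaw is pushed past 0.030.
- clamp_b_jaw (a joint): Travel of the other clamp's jaw, same meaning; parked at 0.030 on its pin.
- clamp_b_pin (a joint): Drop of the other clamp's catch pin, same meaning; dropped.
- cutter_mid (a point): Middle of a loose brass glass cutter, 136 x 13 x 13 mm, lying between the clamps; leave alone.
- came_mid (a point): Middle of a loose grey H-section lead strip, 160 x 9 x 9 mm, lying to the right of the clamps; leave alone.
- marker_mid (a point): Middle of a loose felt marker, 124 x 14 x 14 mm, lying near the front edge of the bench, right of the middle; leave alone.

How it is judged:
By the outcome, as a careful person would: the job done as asked, in the order asked, and still so for the second after the job is handed in, with the robot touching nothing.
It also fails if it takes over 35 s, if anything falls off the work surface, if the arm or the gripper's body presses on something with over 40 N, if the wrist force passes 120 N, or if a joint passes its speed limit or range.

## Working session

There is one attempt and no reset: what is moved stays moved. The work goes in short steps, Python scripts to look and compute and a tool call to move; the robot and the scene stay as the last step left them, time stands still between calls to the robot, and variables do not carry over. Pictures are saved under pics/ and viewed, and the job is handed in when it is done.

Besides the shell and the picture viewer there is one more tool, called after ">>>" as name([rows], argument=value, ...), one row to a line, values as JSON. send_rows: Moves the arm, as the interface text tells. Its arguments: {"type":"object","properties":{"increments":{"type":"array","items":{"type":"array","items":{"type":"array","items":{"type":"number"}}}},"hand":{"type":"number"}},"required":["increments"]}

```bash
mkdir -p pics; python3 - <<'E'
from workcell import bot,viewer
import cv2,numpy as np
o=bot.get_obs();print({k:np.round(v,3) for k,v in o.items()})
for n in("scene","top"):
    c=viewer.camera(n);cv2.imwrite(f"pics/{n}1.png",c["image"][:,:,::-1]);np.savez(f"{n}1.npz",**c)
    print(n,c["camera_matrix"],c["eye"],c["rotation"])
E
```

```text
{'clock': np.float64(0.0), 'joint_pos': array([-1.314,  0.241,  0.004,  1.335,  0.   ,  1.571]), 'joint_vel': array([-0.001,  0.   ,  0.002, -0.001,  0.   ,  0.   ]), 'tau': array([ 0.0000e+00, -3.7232e+01,  2.5241e+01,  1.7000e-02, -0.0000e+00,
       -0.0000e+00]), 'eef_pos': array([ 0.127, -0.483,  0.205]), 'tool_rot': array([ 0.792, -0.611, -0.001, -0.001]), 'ft_force': array([-0.786,  0.585, -0.674]), 'ft_torque': array([-0.011, -0.021, -0.072]), 'grip_width': np.float64(0.085)}
scene [[514.4142923    0.         285.35673902]
 [  0.         514.4142923  222.16699976]
 [  0.           0.           1.        ]] [-0.24244503  0.58147263  0.68559258] [-0.35396261  0.79931068 -0.4446446   0.19520267]
top [[529.86828206   0.         276.92497117]
 [  0.         529.86828206 210.58901427]
 [  0.           0.           1.        ]] [ 0.2303812  -0.08922597  1.23344856] [-0.67884483  0.72570653 -0.08124119  0.07693891]
```

View pics/scene1.png

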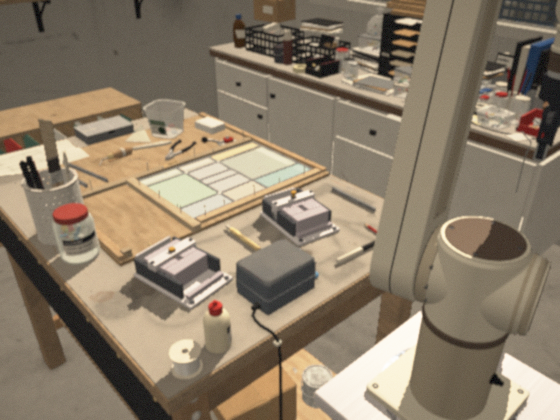

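View pics/top1.png

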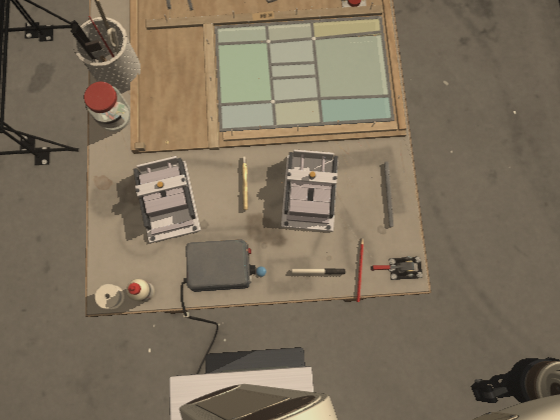

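The scene and top views show the left clamp near top px (165,198) and the right one near (311,190). A grey box sits in front of the left clamp, and the cutter lies between them at (244,183). I'll zoom in and fit the poses.

```bash
cat >h.py <<'E'
import numpy as np,cv2
from scipy.spatial.transform import Rotation as R
def rot(c):
    r=np.array(c["rotation"]); return r if r.shape==(3,3) else R.from_quat(r).as_matrix()
def cloud(c):
    K=c["camera_matrix"];z=c["range_z"];v,u=np.indices(z.shape)
    p=np.stack([(u-K[0,2])/K[0,0]*z,(v-K[1,2])/K[1,1]*z,z],-1)
    return p@rot(c).T+c["eye"]
def proj(c,P):
    K=c["camera_matrix"];q=(np.atleast_2d(P)-c["eye"])@rot(c)
    return np.stack([q[:,0]/q[:,2]*K[0,0]+K[0,2],q[:,1]/q[:,2]*K[1,1]+K[1,2]],-1)
E
python3 - <<'E'
from h import *
c=np.load("top1.npz");W=cloud(c);im=c["image"][:,:,::-1]
a=cv2.resize(im[140:250,120:230],None,fx=3.6,fy=5,interpolation=3)
a=cv2.resize(im[145:250,120:205],(400,494),interpolation=3);b=cv2.resize(im[140:245,265:350],(400,494),interpolation=3)
cv2.imwrite("pics/z1.png",np.hstack([a,b]))
for n,u,v in(("pinL",160,184),("pinR",312,175),("box",218,265),("bench",230,220),("cut",244,185),("came",388,195),("mark",317,272)):
    print(n,W[v,u].round(3))
m=W[:,:,2]
h=np.clip(m*3000,0,255).astype(np.uint8)
cv2.imwrite("pics/h1.png",cv2.resize(h[130:310,80:440],None,fx=2.2,fy=2.2,interpolation=0))
s=np.load("scene1.npz");cv2.imwrite("pics/s1.png",cv2.resize(s["image"][170:320,120:350,::-1],None,fx=3.4,fy=3.4,interpolation=3))
E
```

```text
pinL [0.575 0.156 0.071]
pinR [ 0.571 -0.19   0.079]
box [0.379 0.031 0.085]
bench [ 0.496  0.007 -0.001]
cut [ 0.576 -0.032  0.015]
came [ 0.53  -0.373  0.009]
mark [ 0.357 -0.188  0.013]
```

View pics/z1.png

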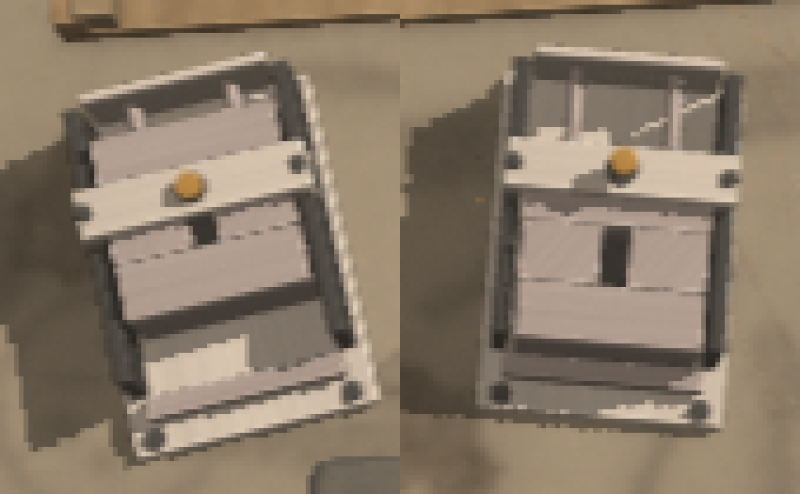

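View pics/s1.png

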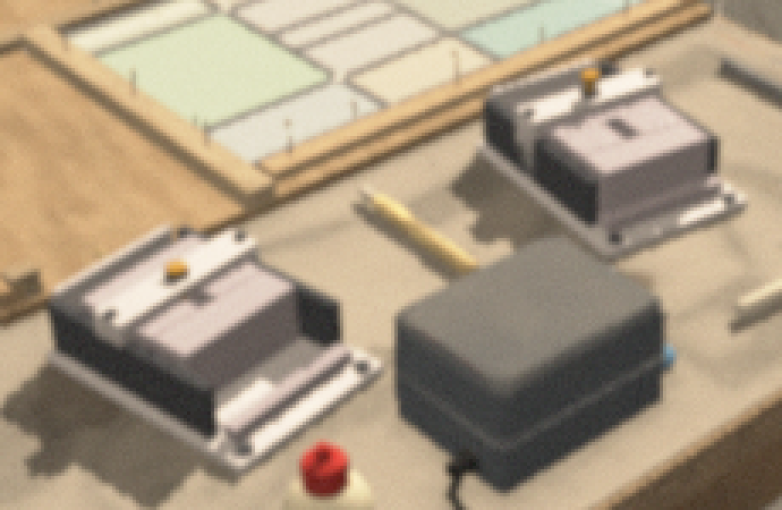

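View pics/h1.png

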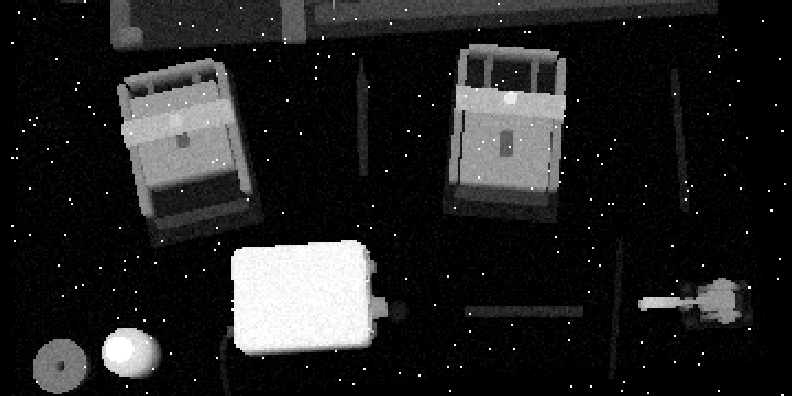

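The right clamp is the shut one: its pin head reads 0.079 m high and its jaw is at the lip. The left pin reads 0.071, so that one is dropped and its jaw is back. Next I'll fit the right clamp's pose.

```bash
python3 - <<'E'
from h import *
c=np.load("top1.npz");W=cloud(c)
reg=np.zeros(W.shape[:2],bool);reg[140:245,265:352]=1
z=cv2.medianBlur(W[:,:,2].astype(np.float32),3)
for lo,hi in((.004,.1),(.035,.07),(.0535,.07)):
    P=W[reg&(z>lo)&(z<hi)][:,:2].astype(np.float32)
    k=cv2.connectedComponents((reg&(z>lo)&(z<hi)).astype(np.uint8))
    print(lo,hi,len(P),cv2.minAreaRect(P*1000))
m=reg&(W[:,:,2]>.072);print("pin",W[m].mean(0),m.sum())
# jaw top front edge
m=reg&(z>.046)&(z<.055);P=W[m];print("jaw top z",np.median(P[:,2]))
for u in range(290,334,5):
    col=[v for v in range(180,230) if m[v,u]]
    if col: print(u,W[max(col),u].round(4))
np.set_printoptions(suppress=True)
for u in(296,320): print(np.c_[W[195:234,u]].round(3).tolist())
E
```

```text
0.004 0.1 4233 ((454.9952392578125, -163.9766845703125), (176.4370880126953, 456.9534606933594), 86.76272583007812)
0.035 0.07 2389 ((437.0090026855469, -168.45799255371094), (115.00806427001953, 432.78265380859375), 81.10818481445312)
0.0535 0.07 547 ((406.167236328125, -169.0111083984375), (114.09843444824219, 368.8455505371094), 82.77671813964844)
pin [ 0.37618957 -0.13168228  0.74320978] 66
jaw top z 0.05103481625582329
290 [ 0.4966 -0.1353  0.0511]
295 [ 0.4939 -0.1467  0.0495]
300 [ 0.492  -0.1578  0.0544]
305 [ 0.4907 -0.1695  0.0464]
310 [ 0.4893 -0.1808  0.0491]
315 [ 0.4864 -0.1921  0.0484]
320 [ 0.4856 -0.2035  0.0482]
325 [ 0.4848 -0.2149  0.0486]
330 [ 0.4983 -0.2277  0.0477]
[[0.532, -0.152, 0.055], [0.531, -0.152, 0.05], [0.528, -0.151, 0.052], [0.526, -0.151, 0.052], [0.523, -0.151, 0.053], [0.522, -0.151, 0.049], [0.52, -0.151, 0.048], [0.516, -0.151, 0.053], [0.514, -0.15, 0.053], [0.513, -0.15, 0.049], [0.51, -0.15, 0.05], [0.508, -0.15, 0.049], [0.505, -0.15, 0.051], [0.503, -0.15, 0.051], [0.5, -0.149, 0.053], [0.499, -0.149, 0.049], [0.495, -0.149, 0.056], [0.49
[... 744 characters left out ...]
5, 0.051], [0.507, -0.205, 0.048], [0.504, -0.205, 0.052], [0.502, -0.205, 0.048], [0.498, -0.204, 0.054], [0.496, -0.204, 0.052], [0.494, -0.204, 0.053], [0.492, -0.204, 0.052], [0.489, -0.203, 0.053], [0.488, -0.203, 0.05], [0.486, -0.204, 0.048], [0.486, -0.204, 0.037], [0.485, -0.205, 0.03], [0.485, -0.206, 0.019], [0.482, -0.206, 0.018], [0.481, -0.206, 0.016], [0.478, -0.205, 0.016], [0.475, -0.205, 0.018], [0.473, -0.205, 0.02], [0.472, -0.205, 0.01], [0.471, -0.206, 0.005], [0.469, -0.206, 0.004], [0.466, -0.205, 0.005], [0.463, -0.204, 0.011], [0.461, -0.205, 0.007], [0.458, -0.204, 0.007], [0.457, -0.205, 0.001], [0.455, -0.205, 0.0], [0.452, -0.204, 0.003], [0.45, -0.204, -0.001]]
```

```bash
python3 - <<'E'
from h import *
from scipy.optimize import minimize
c=np.load("top1.npz");W=cloud(c)
P=W[140:245,265:352].reshape(-1,3)
P=P[(P[:,2]>-.02)&(P[:,2]<.1)]
def pts(lo,hi): 
    q=P[(P[:,2]>lo)&(P[:,2]<hi)&(np.hypot(P[:,0]-.54,P[:,1]+.185)<.13)]; return q
def model(x,y):
    h=np.zeros_like(x)
    h[(x>-.028)&(x<.150)&(abs(y)<.062)]=.008
    h[(x>-.012)&(x<0)&(abs(y)<.050)]=.019
    h[(x>0)&(x<.095)&(abs(y)<.046)]=.051
    h[(x>.03)&(x<.06)&(abs(y)<.007)]=np.nan
    h[(x>.002)&(x<.146)&(abs(y)>.0485)&(abs(y)<.0565)]=.046
    h[(x>.073)&(x<.099)&(abs(y)<.0565)]=.061
    h[np.hypot(x-.086,y)<.007]=.078
    return h
def cost(p):
    x0,y0,t=p;dx,dy=P[:,0]-x0,P[:,1]-y0
    x=np.cos(t)*dx+np.sin(t)*dy;y=-np.sin(t)*dx+np.cos(t)*dy
    e=np.abs(model(x,y)-P[:,2]);e[np.isnan(e)]=.005
    return np.minimum(e,.015).mean()
best=min((minimize(cost,[.49+a,-.18+b,t],method="Nelder-Mead",options=dict(initial_simplex=np.array([.49+a,-.18+b,t])+np.array([[0,0,0],[.006,0,0],[0,.006,0],[0,0,.06]]))) for a in(-.003,.003) for b in(-.004,.004) for t in(-.16,-.1,-.05)),key=lambda r:r.fun)
print(best.x,np.degrees(best.x[2]),best.fun)
x0,y0,t=best.x
print("pin pred",x0+.086*np.cos(t),y0+.086*np.sin(t)); q=P[P[:,2]>.071];q=q[np.hypot(q[:,0]-.575,q[:,1]+.19)<.02];print("pin meas",q.mean(0),len(q))
s=np.load("scene1.npz")
F=np.array([[0,-.046,.051],[0,.046,.051],[0,.046,.019],[.086,0,.078],[-.028,.062,.008],[-.028,-.062,.008],[.150,-.062,.008],[.150,.062,.008]])
M=np.array([[np.cos(t),-np.sin(t),0],[np.sin(t),np.cos(t),0],[0,0,1]]);G=F@M.T+[x0,y0,0]
out=[]
for cc,(v0,v1,u0,u1) in((c,(140,245,265,350)),(s,(180,250,250,350))):
    im=cv2.resize(np.ascontiguousarray(cc["image"][v0:v1,u0:u1,::-1]),None,fx=4.4,fy=4.4,interpolation=3)
    for a in proj(cc,G): cv2.circle(im,tuple(int(round(i)) for i in ((a+.5-[u0,v0])*4.4)),3,(0,0,255),-1)
    out.append(cv2.copyMakeBorder(im,0,470-im.shape[0],0,0,0))
a=np.hstack(out);cv2.imwrite("pics/f1.png",a[:, :800]);print(a.shape)
E
```

```text
[ 0.48974193 -0.17663884 -0.15452828] -8.853818227899861 0.0031349687312351403
pin pred 0.5747171731950638 -0.18987544837832215
pin meas [ 0.57407235 -0.18930154  0.07788571] 28
(470, 814, 3)
```

View pics/f1.png

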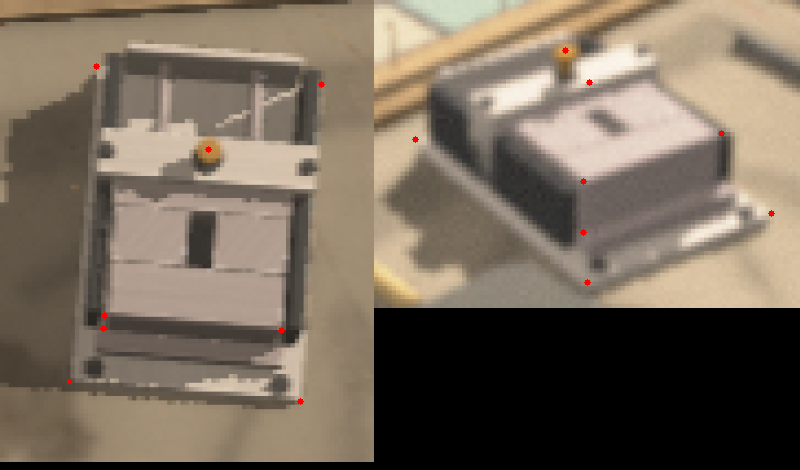

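The model fit matches both pictures: the predicted pin is within 1 mm of the measured one, and the overlay dots sit on the corners. Clamp A has its face origin at (0.490, -0.177) and yaw -8.85°. I'll travel high with the gripper closing, then check the closed tip.

>>> send_rows([
  [[-0.021, -0.04, 0, 0], [-0.021, -0.04, 0, 0], [-0.021, -0.04, 0, 0], [-0.021, -0.04, 0, 0], [-0.021, -0.04, 0, 0], [-0.021, -0.04, 0, 0], [-0.021, -0.04, 0, 0], [-0.021, -0.04, 0, 0]],
], hand=1)

```text
clock: 0.9
eef_pos: [0.3985, -0.2348, 0.2016]
tool_rot: [0.787, -0.617, -0.003, -0.001]
ft_force: [0.6, -1.6, 0.8]
grip_width: -0.0001
```

>>> send_rows([
  [[0, 0, 0, 7.5], [0, 0, 0, 7.5], [0, 0, 0, 7.5], [-0.025, -0.012, 0.02, 0], [-0.025, -0.012, 0.02, 0], [-0.022, -0.012, 0.02, 0], [0, 0, 0, 0], [0, 0, 0, 0]],
])

```text
clock: 1.7
eef_pos: [0.4498, -0.1601, 0.1371]
tool_rot: [-0.65, 0.76, 0.005, -0.001]
ft_force: [0.0, 0.6, 1.7]
grip_width: -0.0
```

```bash
cat >st.py <<'E'
from h import *
from workcell import bot
def st():
    o=bot.get_obs();t=-0.1545;x0,y0=.4897,-.1766
    d=np.array(o["eef_pos"][:2])-[x0,y0]
    M=R.from_quat(o["tool_rot"]).as_matrix()
    print("t",o["clock"],"eef",o["eef_pos"].round(4),"clampx",round(float(np.cos(t)*d[0]+np.sin(t)*d[1]),4),"clampy",round(float(-np.sin(t)*d[0]+np.cos(t)*d[1]),4),"toolx ang",np.degrees(np.arctan2(M[1,0],M[0,0])).round(2),"zax",M[:,2].round(3),"F",np.array(o["ft_force"]).round(1),"Fx",(o["ft_force"][0]*np.cos(t)+o["ft_force"][1]*np.sin(t)).round(2),"q",np.array(o["joint_pos"]).round(2))
    return o
E
python3 - <<'E'
from st import *
from workcell import viewer
o=st()
c=viewer.camera("scene");W=cloud(c);np.savez("s2.npz",**c)
cv2.imwrite("pics/s2.png",cv2.resize(c["image"][100:300,180:430,::-1],None,fx=3,fy=3,interpolation=3))
D=W-o["eef_pos"]
m=(np.hypot(D[...,0],D[...,1])<.04)&(D[...,2]>-.05)&(D[...,2]<.06)
z=D[...,2][m];print(m.sum(),np.sort(z)[:15].round(4),np.histogram(z,bins=np.arange(-.05,.06,.005)))
E
```

```text
t 1.7 eef [ 0.4498 -0.1601  0.1371] clampx -0.042 clampy 0.0101 toolx ang -98.85 zax [-0.008  0.007 -1.   ] F [0.  0.6 1.7] Fx -0.05 q [-0.34  0.25 -0.17  1.16  0.    2.95]
180 [0.0232 0.025  0.0252 0.0253 0.0257 0.0259 0.026  0.0265 0.0269 0.0272
 0.0275 0.0277 0.0281 0.0282 0.0284] (array([ 0,  0,  0,  0,  0,  0,  0,  0,  0,  0,  0,  0,  0,  0,  2, 15, 23,
       28, 30, 24, 33]), array([-5.00000000e-02, -4.50000000e-02, -4.00000000e-02, -3.50000000e-02,
       -3.00000000e-02, -2.50000000e-02, -2.00000000e-02, -1.50000000e-02,
       -1.00000000e-02, -5.00000000e-03, -2.77555756e-17,  5.00000000e-03,
        1.00000000e-02,  1.50000000e-02,  2.00000000e-02,  2.50000000e-02,
        3.00000000e-02,  3.50000000e-02,  4.00000000e-02,  4.50000000e-02,
        5.00000000e-02,  5.50000000e-02]))
```

View pics/s2.png

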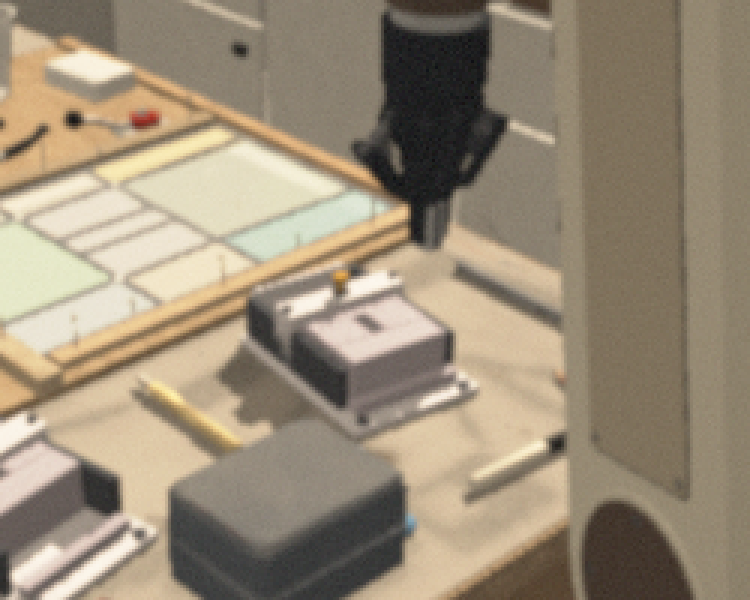

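The closed fingertips end at zoomed px (430,248), clear of everything. I'll find the tip offset from the TCP.

```bash
python3 - <<'E'
from h import *
c=np.load("s2.npz");e=np.array([.4498,-.1601,.1371])
for dz in(.03,.01,0,-.011,-.02,-.024): print(dz,((proj(c,e+[0,0,dz])[0]-[180,100])*3).round(0))
W=cloud(c)
for v in range(160,187,2): print(v,W[v,319:329,2].round(3),W[v,323].round(3))
E
```

```text
0.03 [426. 239.]
0.01 [425. 263.]
0 [425. 275.]
-0.011 [424. 288.]
-0.02 [424. 298.]
-0.024 [423. 303.]
160 [0.213 0.222 0.223 0.223 0.22  0.221 0.219 0.211 0.216 0.218] [ 0.441 -0.151  0.22 ]
162 [0.214 0.216 0.218 0.217 0.216 0.215 0.213 0.212 0.211 0.213] [ 0.44  -0.15   0.216]
164 [0.21  0.213 0.213 0.213 0.211 0.211 0.211 0.207 0.209 0.208] [ 0.44  -0.15   0.211]
166 [0.205 0.207 0.21  0.205 0.208 0.206 0.205 0.203 0.204 0.203] [ 0.438 -0.148  0.208]
168 [0.201 0.202 0.203 0.205 0.201 0.202 0.686 0.199 0.198 0.198] [ 0.441 -0.151  0.201]
170 [0.197 0.196 0.196 0.194 0.194 0.195 0.197 0.194 0.192 0.193] [ 0.444 -0.155  0.194]
172 [0.19  0.192 0.191 0.191 0.192 0.192 0.191 0.19  0.191 0.686] [ 0.44  -0.151  0.192]
174 [0.185 0.189 0.186 0.185 0.187 0.187 0.187 0.184 0.183 0.18 ] [ 0.44  -0.152  0.187]
176 [0.183 0.182 0.18  0.179 0.181 0.182 0.18  0.181 0.179 0.177] [ 0.442 -0.154  0.181]
178 [0.178 0.177 0.176 0.176 0.177 0.178 0.175 0.174 0.175 0.171] [ 0.441 -0.153  0.177]
180 [ 0.172  0.172  0.172  0.171  0.174  0.172  0.169  0.17   0.169 -0.006] [ 0.438 -0.151  0.174]
182 [ 0.16   0.162  0.165  0.166  0.686  0.165  0.164  0.164  0.163 -0.003] [-0.242  0.581  0.686]
184 [-0.003 -0.001 -0.001  0.163 -0.002 -0.002 -0.002 -0.001 -0.002 -0.002] [ 0.654 -0.384 -0.002]
186 [-0.002 -0.004 -0.001  0.001 -0.001 -0.002 -0.    -0.002 -0.003 -0.   ] [ 0.645 -0.374 -0.001]
```

The depth tip reads at z≈0.162, which is 25 mm above the reported TCP, but it should be 11 mm below it. I need to resolve this before going down. There is a pale patch under the fingers, around zoomed (425,268).

```bash
python3 - <<'E'
from h import *
from workcell import viewer,bot
print(bot.get_obs()["eef_pos"],bot.get_obs()["joint_vel"].round(3))
c=viewer.camera("scene");a=cv2.resize(c["image"][150:215,290:355,::-1],(400,400),interpolation=cv2.INTER_NEAREST)
w=viewer.camera("wrist");b=cv2.resize(w["image"][:,:,::-1],(400,300));b=cv2.copyMakeBorder(b,0,100,0,0,0)
cv2.imwrite("pics/w3.png",np.hstack([a,b]));np.savez("w3.npz",**w)
t=viewer.camera("top");cv2.imwrite("pics/t3.png",cv2.resize(t["image"][130:320,220:420,::-1],None,fx=3,fy=3,interpolation=3))
W=cloud(c);print(c["range_z"][176:194,322].round(3)); print(W[176:194,322].round(3).tolist())
print(w["eye"],w["rotation"],w["camera_matrix"])
E
```

```text
[ 0.44952693 -0.16019509  0.13705613] [-0.019 -0.013  0.009  0.006 -0.003  0.001]
[1.116 1.12  1.118 1.121 1.118 1.122 1.127 1.123 1.123 1.474 1.468 1.461
 1.457 1.454 1.448 1.442 1.441 1.431]
[[0.443, -0.152, 0.181], [0.445, -0.154, 0.177], [0.442, -0.152, 0.177], [0.443, -0.153, 0.173], [0.441, -0.15, 0.173], [0.443, -0.152, 0.169], [0.445, -0.155, 0.165], [0.441, -0.151, 0.165], [0.44, -0.15, 0.163], [0.652, -0.378, -0.002], [0.648, -0.373, -0.002], [0.642, -0.367, -0.001], [0.639, -0.364, -0.002], [0.636, -0.361, -0.003], [0.631, -0.356, -0.003], [0.627, -0.351, -0.002], [0.625, -0.349, -0.004], [0.618, -0.342, -0.001]]
[ 0.53051149 -0.17410119  0.30473943] [-0.64125121  0.74996721  0.12485962 -0.10371182] [[325.1922621    0.         276.8711259 ]
 [  0.         325.1922621  215.06860301]
 [  0.           0.           1.        ]]
```

View pics/w3.png

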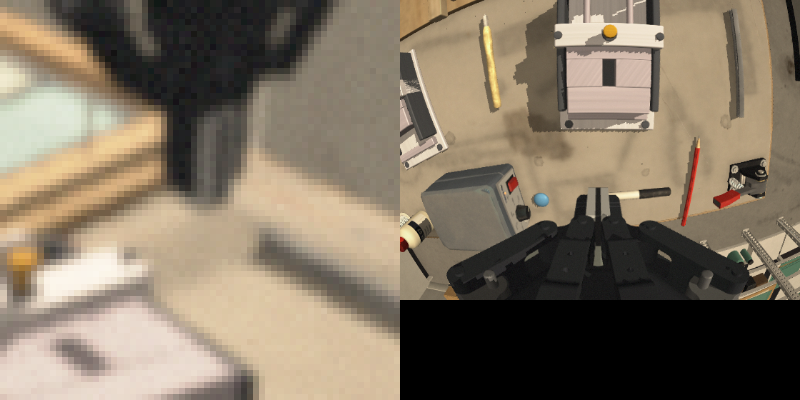

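View pics/t3.png

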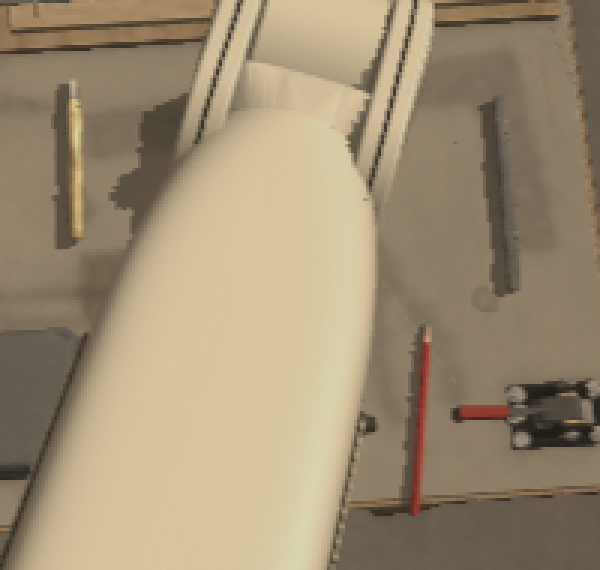

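```bash
python3 - <<'E'
from h import *
w=np.load("w3.npz");K=w["camera_matrix"];z=w["range_z"];v,u=np.indices(z.shape)
x=(u-K[0,2])/K[0,0];y=(v-K[1,2])/K[1,1];r=np.hypot(x,y)+1e-9
k=np.tan(r)/r;P=np.stack([x*k*z,y*k*z,z],-1);W=P@rot(w).T+w["eye"]
for n,(a,b) in dict(bench=(500,280),bench2=(780-400,200)).items():pass
def at(px,py):  # composite px -> full
    U,V=int((px-400)*1.4),int(py*1.4);return W[V-2:V+3,U-2:U+3].reshape(-1,3)
for n,p in dict(bench=(530,165),bench2=(680,120),pin=(610,31),jawtop=(580,90),box=(465,205),face=(609,110),tip=(596,192),tip2=(602,192),finger=(598,215)).items(): print(n,np.median(at(*p),0).round(4))
for V in range(258,300,3):print(V,W[V,270:285,2].round(3)[::2],W[V,276].round(3))
E
```

```text
bench [ 4.28e-01 -5.68e-02 -4.00e-04]
bench2 [ 4.597e-01 -2.766e-01  2.000e-04]
pin [ 0.5751 -0.1917  0.0776]
jawtop [ 0.5217 -0.1514  0.0516]
box [0.4148 0.0156 0.0831]
face [ 0.494  -0.1792  0.0515]
tip [ 0.4614 -0.1612  0.1726]
tip2 [ 0.4608 -0.1649  0.1729]
finger [ 0.4613 -0.1627  0.2   ]
258 [-0.001 -0.     0.    -0.001 -0.001  0.     0.001 -0.   ] [ 0.382 -0.148 -0.001]
261 [ 0.001 -0.001  0.    -0.    -0.001  0.001 -0.    -0.001] [ 0.379 -0.148 -0.   ]
264 [0.169 0.169 0.169 0.168 0.17  0.168 0.168 0.168] [ 0.461 -0.162  0.168]
267 [0.172 0.173 0.171 0.172 0.172 0.172 0.171 0.172] [ 0.461 -0.162  0.172]
270 [0.174 0.175 0.175 0.175 0.174 0.174 0.176 0.174] [ 0.461 -0.162  0.175]
273 [0.179 0.177 0.177 0.177 0.177 0.178 0.178 0.177] [ 0.461 -0.162  0.177]
276 [0.18  0.18  0.18  0.18  0.181 0.18  0.181 0.18 ] [ 0.461 -0.162  0.18 ]
279 [0.183 0.183 0.182 0.183 0.183 0.183 0.182 0.183] [ 0.461 -0.162  0.183]
282 [0.185 0.185 0.185 0.185 0.185 0.185 0.186 0.185] [ 0.461 -0.162  0.185]
285 [0.189 0.189 0.188 0.188 0.189 0.188 0.189 0.189] [ 0.462 -0.162  0.188]
288 [0.191 0.191 0.191 0.191 0.191 0.19  0.191 0.19 ] [ 0.462 -0.162  0.191]
291 [0.193 0.193 0.192 0.193 0.193 0.192 0.193 0.192] [ 0.461 -0.162  0.193]
294 [0.195 0.195 0.195 0.194 0.194 0.195 0.195 0.195] [ 0.461 -0.162  0.194]
297 [0.198 0.197 0.197 0.196 0.197 0.198 0.197 0.196] [ 0.461 -0.162  0.196]
```

Both cameras agree with each other, and the bench, pin and box heights are right. They put the closed tip at z≈0.164, about 27 mm above the reported TCP z, so the reported height disagrees with the tool description. I'll go down to a height that's safe under either reading and measure again.

>>> send_rows([
  [[0.005, 0, 0.02, 0], [0.005, 0, 0.02, 0], [0, 0, 0.02, 0], [0, 0, 0.015, 0], [0, 0, 0.01, 0], [0, 0, 0, 0], [0, 0, 0, 0], [0, 0, 0, 0]],
])

```text
clock: 2.7
eef_pos: [0.4518, -0.1782, 0.0578]
tool_rot: [-0.646, 0.763, -0.003, 0.003]
ft_force: [1.1, -0.1, -1.3]
grip_width: 0.0001
```

```bash
cat >tip.py <<'E'
from st import *
from workcell import viewer
def tip(name):
    o=st();w=viewer.camera("wrist");K=w["camera_matrix"];z=w["range_z"];v,u=np.indices(z.shape)
    x=(u-K[0,2])/K[0,0];y=(v-K[1,2])/K[1,1];r=np.hypot(x,y)+1e-9
    k=np.tan(r)/r;W=np.stack([x*k*z,y*k*z,z],-1)@rot(w).T+w["eye"]
    for V in range(252,285,2):print(V,W[V,276].round(4))
    c=viewer.camera("scene");S=cloud(c)
    D=S-o["eef_pos"];m=(np.hypot(D[...,0],D[...,1])<.02)&(S[...,2]>.065-.04)&(S[...,2]<.2)
    print("scene low",np.sort(S[...,2][m])[:12].round(3),"eye",w["eye"])
    a=cv2.resize(c["image"][150:250,260:360,::-1],(400,400),interpolation=3)
    b=cv2.copyMakeBorder(cv2.resize(w["image"][:,:,::-1],(400,300)),0,100,0,0,0)
    cv2.imwrite(f"pics/{name}.png",np.hstack([a,b]))
E
python3 -c "
from tip import *
tip('d1')"
```

```text
t 2.7 eef [ 0.4518 -0.1782  0.0578] clampx -0.0372 clampy -0.0075 toolx ang -99.52 zax [ 0.008  0.    -1.   ] F [ 1.1 -0.1 -1.3] Fx 1.08 q [-0.38  0.33 -0.29  0.95  0.    2.93]
252 [ 0.4297 -0.1737  0.0005]
254 [ 0.4272 -0.1733 -0.0013]
256 [ 4.263e-01 -1.731e-01  4.000e-04]
258 [ 0.424  -0.1727 -0.0011]
260 [ 4.226e-01 -1.725e-01 -3.000e-04]
262 [ 0.4625 -0.1795  0.0863]
264 [ 0.463  -0.1796  0.0894]
266 [ 0.4627 -0.1796  0.0909]
268 [ 0.4622 -0.1795  0.0919]
270 [ 0.463  -0.1796  0.0955]
272 [ 0.4628 -0.1796  0.097 ]
274 [ 0.4632 -0.1797  0.0997]
276 [ 0.4625 -0.1796  0.1003]
278 [ 0.462  -0.1795  0.1012]
280 [ 0.4627 -0.1796  0.1043]
282 [ 0.4621 -0.1795  0.105 ]
284 [ 0.4625 -0.1796  0.1074]
scene low [0.081 0.083 0.084 0.084 0.084 0.086 0.086 0.086 0.086 0.087 0.087 0.087] eye [ 0.52976183 -0.19130471  0.226296  ]
```

View pics/d1.png

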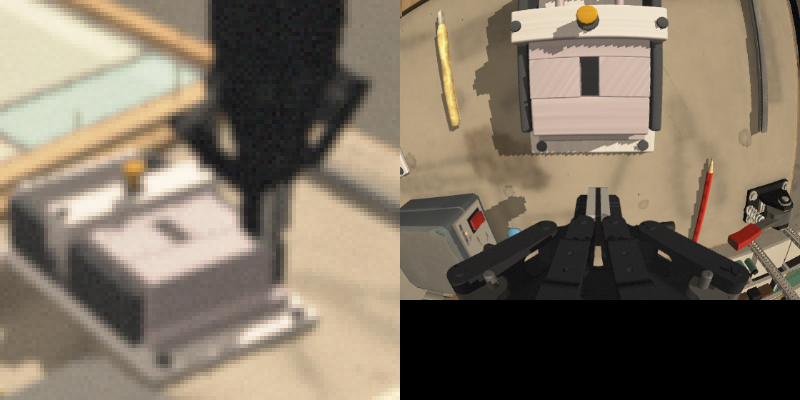

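The offset holds at about +26 mm (visual tip 0.084, reported TCP 0.058). I'll go down in front of the base in small, force-checked steps, so either reading is safe.

>>> send_rows([
  [[-0.003, 0.004, 0, -0.4], [-0.002, 0.004, 0.01, -0.3], [0, 0, 0.01, 0], [0, 0, 0.008, 0], [0, 0, 0.005, 0], [0, 0, 0, 0], [0, 0, 0, 0], [0, 0, 0, 0]],
])

```text
clock: 3.6
eef_pos: [0.4447, -0.171, 0.0221]
tool_rot: [-0.651, 0.759, -0.003, 0.003]
ft_force: [-0.6, -0.7, -0.8]
grip_width: 0.0
```

```bash
python3 -c "
from tip import *
tip('d2')"
```

```text
t 3.6 eef [ 0.4447 -0.171   0.0221] clampx -0.0453 clampy -0.0014 toolx ang -98.69 zax [ 0.009 -0.    -1.   ] F [-0.6 -0.7 -0.8] Fx -0.51 q [-0.37  0.36 -0.36  0.85  0.    2.92]
252 [ 0.4378 -0.1692 -0.001 ]
254 [ 4.369e-01 -1.691e-01  1.000e-04]
256 [ 0.4349 -0.1688 -0.0011]
258 [ 4.338e-01 -1.686e-01 -3.000e-04]
260 [ 4.325e-01 -1.684e-01 -1.000e-04]
262 [ 0.4555 -0.1721  0.0506]
264 [ 0.4559 -0.1722  0.0536]
266 [ 0.4554 -0.1721  0.0547]
268 [ 0.4558 -0.1722  0.0575]
270 [ 0.4555 -0.1721  0.0589]
272 [ 0.4559 -0.1722  0.0617]
274 [ 0.4551 -0.1721  0.0621]
276 [ 0.4557 -0.1722  0.0651]
278 [ 0.4554 -0.1721  0.0663]
280 [ 0.4556 -0.1722  0.0685]
282 [ 0.4554 -0.1721  0.0699]
284 [ 0.4553 -0.1721  0.0715]
scene low [0.046 0.046 0.048 0.048 0.049 0.049 0.05  0.051 0.051 0.051 0.051 0.052] eye [ 0.52278736 -0.18288026  0.19064259]
```

View pics/d2.png

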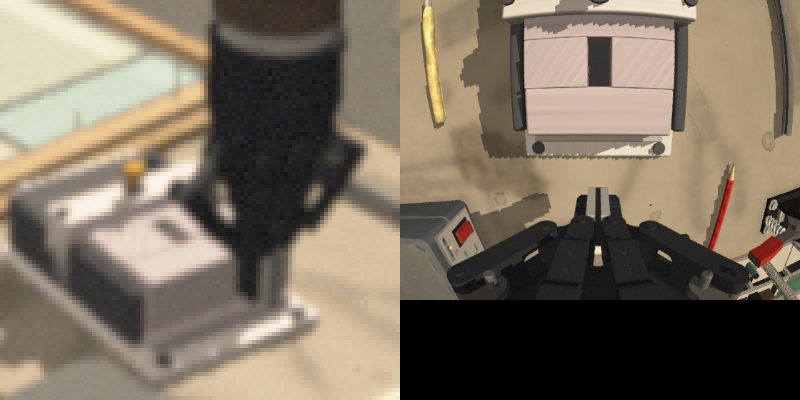

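>>> send_rows([
  [[0, 0, 0.004, 0], [0, 0, 0.003, 0], [0, 0, 0.003, 0], [0, 0, 0.003, 0], [0, 0, 0.003, 0], [0, 0, 0, 0], [0, 0, 0, 0], [0, 0, 0, 0]],
])

```text
clock: 4.5
eef_pos: [0.4456, -0.1714, 0.0053]
tool_rot: [-0.651, 0.759, -0.004, 0.004]
ft_force: [0.0, 0.7, -0.2]
grip_width: -0.0001
```

```bash
python3 -c "
from tip import *
tip('d3')"
```

```text
t 4.5 eef [ 0.4456 -0.1714  0.0053] clampx -0.0444 clampy -0.0016 toolx ang -98.7 zax [ 0.011 -0.001 -1.   ] F [ 0.   0.7 -0.2] Fx -0.07 q [-0.37  0.38 -0.38  0.8   0.    2.92]
252 [ 4.465e-01 -1.709e-01 -2.000e-04]
254 [ 0.4448 -0.1706 -0.0011]
256 [ 4.440e-01 -1.705e-01  1.000e-04]
258 [ 0.443  -0.1703  0.0007]
260 [ 4.412e-01 -1.700e-01 -3.000e-04]
262 [ 0.4566 -0.1725  0.0344]
264 [ 0.4571 -0.1726  0.0376]
266 [ 0.4564 -0.1725  0.0384]
268 [ 0.4571 -0.1726  0.0418]
270 [ 0.4569 -0.1726  0.0434]
272 [ 0.4564 -0.1725  0.0444]
274 [ 0.4561 -0.1724  0.0457]
276 [ 0.4561 -0.1724  0.0476]
278 [ 0.4562 -0.1725  0.0497]
280 [ 0.4566 -0.1725  0.0522]
282 [ 0.456  -0.1724  0.0528]
284 [ 0.4565 -0.1725  0.0555]
scene low [0.029 0.03  0.031 0.031 0.031 0.032 0.032 0.034 0.034 0.035 0.035 0.036] eye [ 0.52339556 -0.18314549  0.17403273]
```

View pics/d3.png

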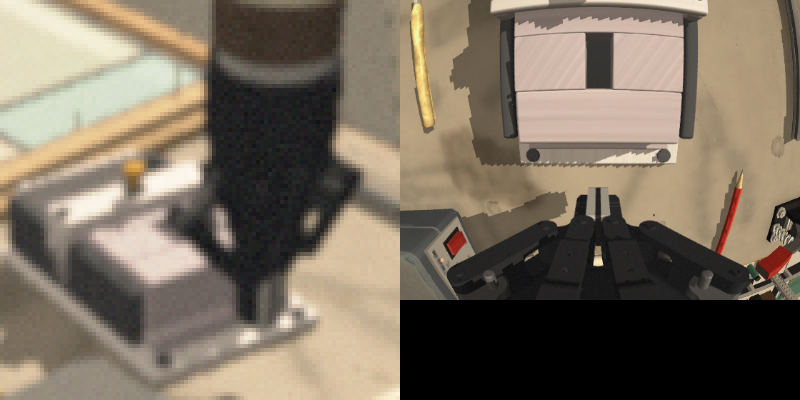

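There was no contact force, and under the text's reading the tip would now be inside the bench. So the cameras are right: the real tip is at about 0.032, above the lip and on the face. Approaching the face.

>>> send_rows([
  [[0, -0.006, 0, 0], [0, -0.006, 0, 0], [0, -0.006, 0, 0], [0, -0.005, 0, 0], [0, -0.004, 0, 0], [0, 0, 0, 0], [0, 0, 0, 0], [0, 0, 0, 0]],
])

```text
clock: 5.4
eef_pos: [0.476, -0.1761, 0.006]
tool_rot: [-0.652, 0.759, -0.005, 0.004]
ft_force: [-0.0, -0.0, 0.0]
grip_width: 0.0001
```

```bash
python3 -c "
from st import *
st()"
```

```text
t 5.4 eef [ 0.476  -0.1761  0.006 ] clampx -0.0136 clampy -0.0017 toolx ang -98.68 zax [ 0.012 -0.001 -1.   ] F [-0. -0.  0.] Fx -0.02 q [-0.36  0.43 -0.3   0.83  0.    2.94]
```

>>> send_rows([
  [[0, -0.004, 0, 0], [0, -0.004, 0, 0], [0, -0.004, 0, 0], [0, -0.004, 0, 0], [0, -0.003, 0, 0], [0, -0.003, 0, 0], [0, 0, 0, 0], [0, 0, 0, 0]],
])

```text
clock: 6.2
eef_pos: [0.481, -0.1767, 0.0043]
tool_rot: [-0.65, 0.759, 0.008, -0.007]
ft_force: [-3.7, 0.4, 4.2]
grip_width: -0.0001
```

```bash
python3 -c "
from tip import *
tip('p1')"
```

```text
t 6.2 eef [ 0.481  -0.1767  0.0043] clampx -0.0086 clampy -0.0015 toolx ang -98.84 zax [-0.021  0.003 -1.   ] F [-3.7  0.4  4.2] Fx -3.71 q [-0.35  0.46 -0.25  0.88 -0.    2.95]
252 [ 0.5071 -0.1803  0.0518]
254 [ 0.5061 -0.1801  0.0516]
256 [ 0.5051 -0.1799  0.0514]
258 [ 0.5044 -0.1798  0.0518]
260 [ 0.5035 -0.1797  0.0518]
262 [ 0.5027 -0.1796  0.052 ]
264 [ 0.502  -0.1795  0.0524]
266 [ 0.5005 -0.1792  0.0514]
268 [ 0.4992 -0.179   0.0507]
270 [ 0.4985 -0.1789  0.0511]
272 [ 0.4978 -0.1788  0.0515]
274 [ 0.4965 -0.1786  0.051 ]
276 [ 0.4961 -0.1785  0.0519]
278 [ 0.4949 -0.1783  0.0516]
280 [ 0.4934 -0.1781  0.0508]
282 [ 0.4935 -0.1781  0.0526]
284 [ 0.4939 -0.1782  0.0548]
scene low [0.025 0.027 0.027 0.027 0.028 0.028 0.029 0.029 0.029 0.03  0.031 0.031] eye [ 0.56399378 -0.18939304  0.17043378]
```

View pics/p1.png

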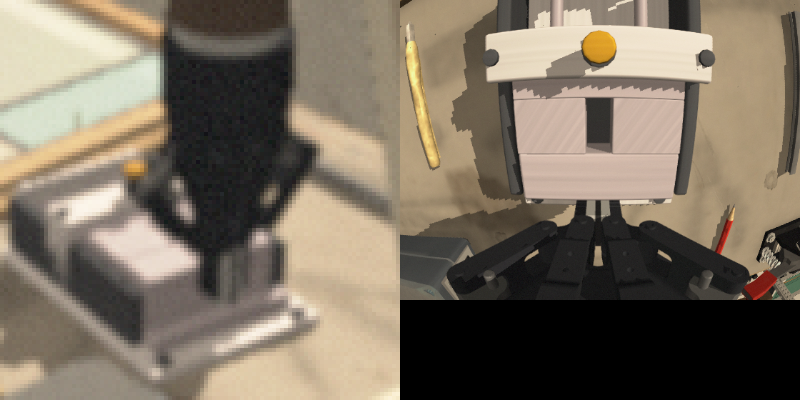

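Contact: about 4 N and a slight advance. The 4 mm row steps are mostly used up against the spring, so I'll use larger steps.

>>> send_rows([
  [[0, -0.006, 0, 0], [0, -0.006, 0, 0], [0, -0.008, 0, 0], [0, -0.008, 0, 0], [0, -0.008, 0, 0], [0, -0.008, 0, 0], [0, -0.008, 0, 0], [0, -0.008, 0, 0]],
])

```text
clock: 7.1
eef_pos: [0.5203, -0.1827, 0.0018]
tool_rot: [-0.649, 0.76, 0.023, -0.019]
ft_force: [-10.1, 1.3, 9.5]
grip_width: -0.0001
```

```bash
python3 -c "
from st import *
st()"
```

```text
t 7.1 eef [ 0.5203 -0.1827  0.0018] clampx 0.0311 clampy -0.0013 toolx ang -99.0 zax [-0.059  0.009 -0.998] F [-10.1   1.3   9.5] Fx -10.18 q [-0.33  0.55 -0.09  0.98 -0.01  2.97]
```

```bash
python3 -c "
from tip import *
tip('p2')
st()
c=viewer.camera('scene');S=cloud(c)
p=S[(np.hypot(S[...,0]-.574,S[...,1]+.1895)<.009)&(S[...,2]>.06)&(S[...,2]<.1)];print(len(p),np.sort(p[:,2])[-10:].round(4))
"
```

```text
t 7.1 eef [ 0.5203 -0.1827  0.0018] clampx 0.0311 clampy -0.0013 toolx ang -99.0 zax [-0.059  0.009 -0.998] F [-10.1   1.3   9.5] Fx -10.18 q [-0.33  0.55 -0.09  0.98 -0.01  2.97]
252 [ 0.5498 -0.1868  0.0514]
254 [ 0.5491 -0.1867  0.0516]
256 [ 0.5479 -0.1865  0.0511]
258 [ 0.5471 -0.1864  0.0514]
260 [ 0.5459 -0.1862  0.0508]
262 [ 0.5459 -0.1862  0.0523]
264 [ 0.5447 -0.186   0.0518]
266 [ 0.5435 -0.1858  0.0514]
268 [ 0.543  -0.1857  0.0521]
270 [ 0.542  -0.1856  0.0519]
272 [ 0.5411 -0.1854  0.0521]
274 [ 0.5394 -0.1852  0.0509]
276 [ 0.5388 -0.1851  0.0515]
278 [ 0.5379 -0.1849  0.0515]
280 [ 0.5368 -0.1847  0.0513]
282 [ 0.5355 -0.1845  0.0508]
284 [ 0.5348 -0.1844  0.0513]
scene low [0.026 0.026 0.027 0.027 0.028 0.028 0.029 0.03  0.031 0.031 0.031 0.031] eye [ 0.60955958 -0.19654955  0.16459352]
t 7.2 eef [ 0.5211 -0.1828  0.0017] clampx 0.032 clampy -0.0013 toolx ang -98.99 zax [-0.058  0.009 -0.998] F [-9.6  1.2  8.4] Fx -9.63 q [-0.33  0.55 -0.09  0.98 -0.01  2.97]
9 [0.0621 0.0623 0.0641 0.0653 0.0654 0.0672 0.0673 0.0673 0.0676]
```

View pics/p2.png

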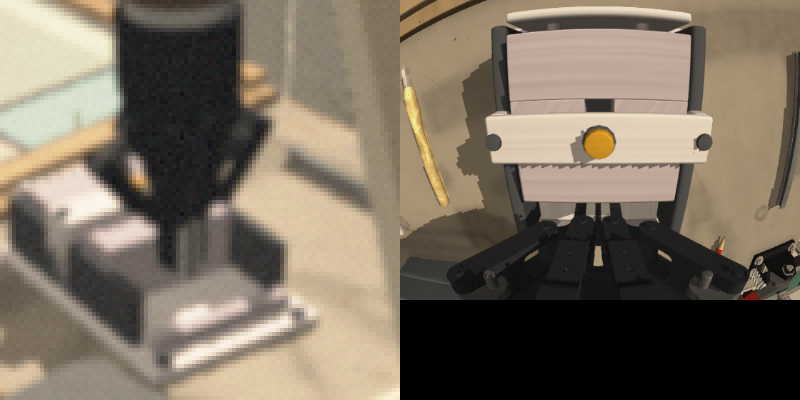

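The pin head now reads 0.0676, so it has dropped. The jaw is about 40 mm back, short of the end stop. Letting it back gently.

>>> send_rows([
  [[0, 0.002, 0, 0], [0, 0.003, 0, 0], [0, 0.003, 0, 0], [0, 0.004, 0, 0], [0, 0.005, 0, 0], [0, 0.006, 0, 0], [0, 0.006, 0, 0], [0, 0, 0, 0]],
])

```text
clock: 8.05
eef_pos: [0.4879, -0.1776, 0.0036]
tool_rot: [-0.649, 0.76, 0.024, -0.021]
ft_force: [-0.4, -0.4, 0.8]
grip_width: 0.0001
```

```bash
python3 -c "
from tip import *
tip('r1')"
```

```text
t 8.05 eef [ 0.4879 -0.1776  0.0036] clampx -0.0017 clampy -0.0012 toolx ang -99.0 zax [-0.063  0.01  -0.998] F [-0.4 -0.4  0.8] Fx -0.38 q [-0.34  0.5  -0.18  0.95 -0.01  2.96]
252 [ 0.4938 -0.1778  0.0083]
254 [ 0.4921 -0.1776  0.0074]
256 [ 0.4916 -0.1775  0.0089]
258 [ 0.4898 -0.1772  0.0079]
260 [ 0.4901 -0.1773  0.0107]
262 [ 0.5008 -0.179   0.0315]
264 [ 0.5011 -0.1791  0.0341]
266 [ 0.5015 -0.1791  0.0365]
268 [ 0.501  -0.179   0.0374]
270 [ 0.502  -0.1792  0.0409]
272 [ 0.5014 -0.1791  0.0415]
274 [ 0.5016 -0.1791  0.0436]
276 [ 0.5018 -0.1792  0.0455]
278 [ 0.5024 -0.1793  0.0481]
280 [ 0.5023 -0.1793  0.0496]
282 [ 0.5014 -0.1791  0.0498]
284 [ 0.5016 -0.1792  0.0516]
scene low [0.028 0.028 0.03  0.03  0.03  0.03  0.031 0.032 0.033 0.034 0.034 0.034] eye [ 0.57775868 -0.19150752  0.16602685]
```

View pics/r1.png

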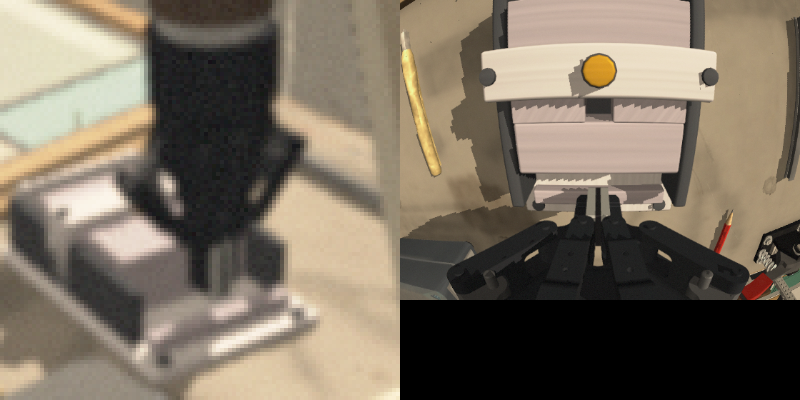

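The fingers are free and the jaw is resting on the pin. Now I'll back out, go up, and swing away so the cameras can see.

>>> send_rows([
  [[0, 0.01, -0.003, 0], [0, 0.012, -0.004, 0], [0, 0.012, -0.005, 0], [0, 0.012, -0.01, 0], [0, 0, -0.025, 0], [0, 0, -0.03, 0], [0, 0, -0.03, 0], [0, 0, -0.03, 0]],
])

```text
clock: 8.95
eef_pos: [0.4395, -0.1689, 0.1457]
tool_rot: [-0.649, 0.76, 0.029, -0.024]
ft_force: [0.7, -0.0, 1.1]
grip_width: -0.0001
```

>>> send_rows([
  [[0.02, 0.01, -0.02, 0], [0.035, 0.015, 0, 0], [0.035, 0.015, 0, 0], [0.035, 0.015, 0, 0], [0.035, 0.015, 0, 0], [0.035, 0.015, 0, 0], [0.02, 0.005, 0, 0], [0, 0, 0, 0]],
])

```text
clock: 9.75
eef_pos: [0.3119, -0.3725, 0.183]
tool_rot: [-0.65, 0.759, 0.022, -0.021]
ft_force: [0.0, 0.1, 0.1]
grip_width: 0.0004
```

```bash
python3 - <<'E'
from st import *
from workcell import viewer
st()
x0,y0,t=.4897,-.1766,-.1545
for n in("top","scene"):
    c=viewer.camera(n);W=cloud(c);dx,dy=W[...,0]-x0,W[...,1]-y0
    x=np.cos(t)*dx+np.sin(t)*dy;y=-np.sin(t)*dx+np.cos(t)*dy;z=W[...,2]
    j=(abs(y)<.035)&(abs(y)>.008)&(z>.046)&(z<.056)&(x>-.02)&(x<.07)
    f=(abs(y)<.03)&(z>.024)&(z<.045)&(x>-.02)&(x<.07)
    p=(np.hypot(x-.086,y)<.008)&(z>.063)&(z<.1)
    print(n,"jaw top front x",np.percentile(x[j],[0,2,5]).round(4) if j.any() else None,"face x",np.median(x[f]).round(4) if f.any() else None,"pin z",np.percentile(z[p],[50,80,100]).round(4) if p.any() else None)
    cv2.imwrite(f"pics/e_{n}.png",c["image"][:,:,::-1])
    if n=="top":
        for m,u,v in(("pinL",160,184),("cut",244,185),("came",388,195),("mark",317,272)): print(m,W[v,u].round(3))
E
```

```text
t 9.75 eef [ 0.3119 -0.3725  0.183 ] clampx -0.1456 clampy -0.2209 toolx ang -98.85 zax [-0.06   0.005 -0.998] F [0.  0.1 0.1] Fx -0.0 q [-0.85  0.26 -0.03  1.32 -0.04  2.45]
top jaw top front x [0.0287 0.0295 0.0304] face x 0.03 pin z [0.0671 0.0693 0.0738]
pinL [0.576 0.157 0.068]
cut [ 0.577 -0.032  0.011]
came [ 0.53  -0.374  0.005]
mark [ 0.358 -0.189  0.012]
scene jaw top front x [0.0263 0.028  0.029 ] face x 0.0298 pin z [0.0654 0.0662 0.0686]
```

View pics/e_top.png

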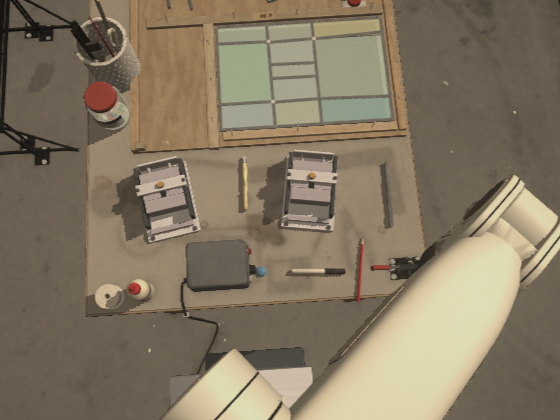

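View pics/e_scene.png

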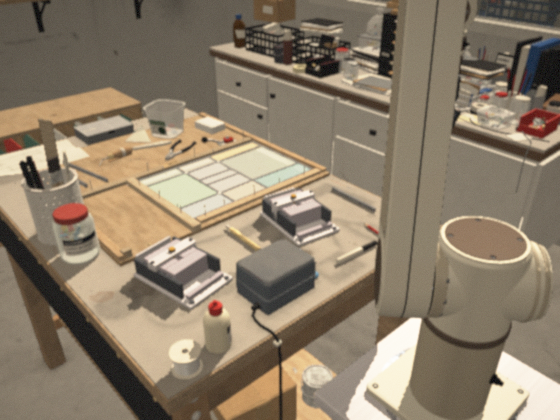

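Both views show the right clamp (top px 311,190) parked like the left one. Its jaw is at 0.030 and its pin at about 0.068, the tools haven't moved, and the arm is clear with no force on it. Handing in.

```bash
python3 -c "
from workcell import order
print(order.job_done())"
```

```text
the job is handed in; nothing more can be done
None
```

The shut clamp, the right-hand one, is now parked half open on its catch pin, and I handed the job in at about 10 s. I pushed its jaw back about 40 mm with the closed fingertips, at about 10 N in the readings after each move and short of the 50 mm end stop. The pin dropped, I eased the jaw back onto it, and moved the arm clear.

**Last checks:**
- **Jaw:** its face measures 0.030 m of travel in both the top and scene cameras.
- **Pin:** the head top reads about 0.067–0.069 m, where 0.068 is dropped. The top camera also gave a few noisy readings up to 0.074.
- **Everything else:** the other clamp's pin, the cutter, the lead strip and the marker read within about 5 mm of where they started, mostly 1–2 mm. The gripper force was about zero.

**What disagreed:**
- **Height reading:** the reported TCP height was about 38 mm lower than the cameras showed for the fingertips. A careful descent met no contact, which confirmed the cameras, so I set the pushing height from them.
- **Tool tilt:** the tool also tilted about 3.5° while pushing, with no visible effect on the result.

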